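Shut and cam-lock the jewelry display case

ROBOT

A 6-joint arm with a two-finger parallel gripper is mounted at the origin on the work surface. World frame = base frame: x ahead of the robot, y to its left, z up, the work surface at z = 0. Lengths are in m, angles in rad, forces in N, time in s.
With the tool pointing down it reaches from about 0.35 to 0.875 m from the base axis. Payload 4.2 kg.
Tool frame: the origin (TCP) lies midway between the tips of the shut fingers; the grasp point (between the pads) lies 19 mm behind it; z points along the fingers, y is the direction in which the jaws open and shut (so a half turn about z gives the same grasp; the last joint's range is limited). The gripper opens to 87 mm and grips with 3 to 60 N. Pads are 19 mm wide; open, the fingers measure 117 mm over their backs; the gripper's body (75 mm by 190 mm) begins 51 mm behind the grasp point.
Start: joints at [-1.059, 0.385, 0.008, 0, -1.194, -0.259], TCP at [0.156, -0.605, 0.223] pointing down, gripper open.
Joint ranges: [-3.14, 3.14], [-1.21, 2.06], [-1.07, 1.41], [-3.16, 2.05], [-2.99, -0.16], [-3.1, 3.1]. Speed limits (rad/s): [2.79, 2.79, 3.14, 3.14, 3.14, 3.14].

INTERFACE

Orientations are given as a rotation vector (axis times angle).
In Python, from station import robot gives the robot as it stands. Calls block until the motion is done:
- robot.reach(position, orientation): joint-space move of the TCP to a pose.
- robot.movel(position, v=0.15, attitude=None, max_force=None): straight line of the TCP; attitude=None keeps the orientation; v is the mean speed in m/s. With max_force (N) it stops when the force on the tool has changed by that much, and returns True; else False.
- robot.set_joints(angles): joint-space move.
- robot.move_gripper(opening, grasp_force=None): finger opening in m; grasp_force is the grip in N (None keeps the last); returns when the fingers have stopped.
- robot.pause(seconds).
- robot.inverse_kinematics(position, orientation): joint angles nearest the present ones, or None.
- robot.capture(name): name is "scene" or "top" or "wrist"; returns a dict with "color" (420x560x3 uint8, blue, green, red), "range_z" (420x560 float32, m along the optical axis (not along the pixel's ray), 0 where there is no reading), "fx", "fy", "cx", "cy" (pixels), "world_to_cam" (4x4, takes a point from world to camera coordinates). Camera axes: x right, y up, looking along -z (the intrinsics and any distortion apply to the point x, -y, -z); pixel columns grow to the right and rows downward; lengths in m; the calibration is good to about 2 mm. A picture is of the moment at which its call begins.
A pose or a line that the arm cannot do raises robot.Unreachable and nothing moves.
- robot.finish_job(): hands the job in, once; it reports no verdict.
Readings, each from a call of its own:
- robot.current_clock(): time.
- robot.current_qpos(): joint angles.
- robot.current_joint_velocities(): joint speeds.
- robot.current_tau(): joint torques, N m.
- robot.current_tool_pos(): TCP position.
- robot.current_tcp_rot(): TCP orientation.
- robot.current_contact_force(): force on the tool from outside, world axes, zero at the start.
- robot.current_ft_torque(): the same for the moment, N m.
- robot.current_width(): finger opening in m.
Only numpy, scipy, OpenCV 4.12 (cv2) and the standard library are available. Lean on these libraries where they do the work, as an engineer would, in place of code of your own. Each camera call takes 0.05 s, during which the arm holds its last target.

TASK

Slide the glass lid of the flat teak display case gently shut until its front edge rests against the rubber seal, so that the steel bolt on it stands inside the open cam hook. Then turn the cam clockwise by its crank, half a turn or somewhat less or more as the seal is worn, until the hook has drawn the bolt in tight: go by the feel of the crank, firm but not forced. Let go, and leave the jewelry and tools around it where they are.

Things in the scene. Friction and masses are not known exactly. Their poses are not given: they have to be found in the camera images.
- case: Flat teak display case fixed to the shelf: 160 mm wide (its x), 365 mm long (its y, -200 to +165), 60 mm high. Origin on the shelf; its y axis points the way the lid slides shut, z up. From y = 60 on it is a solid block whose top, 60 mm above the shelf, carries the cam lock. Teak guide rails 6 mm wide, 17 mm high stand along both edges of the lid's track.
- seal_mid (a point): Point between the two black rubber seal strips (each 50 x 10 mm, 11 mm high) at the end of the block, on the case's middle line; the bolt passes between them. The face that the lid meets lies at this point's y (case frame), give or take 4 mm of wear that is not measured. The rubber is springy: about 30 N per mm pressed in.
- lid: Sliding lid: glass in a teak frame, 146 mm wide (x), 150 mm long (y), 14 mm thick, on top of the case. Origin at the middle of its leading edge, underside (60 mm above the shelf); axes parallel to the case's. Slides along the case's y with 2.5 N friction, starts 50 to 100 mm open. It meets the seal when its origin's y reaches the seal's face.
- lid_grip (a point): Centre of the lid's brass handle, an upright bar 60 mm along x and 14 mm thick along y; its top is 16 mm above this point, the lid's top 16 mm below it (90 mm above the shelf). It stands on the lid's trailing rail, 137 mm behind the leading edge. Pinch it along y from above.
- bolt_head (a point): Middle of the bolt's head: an upright steel pin 8 mm thick, 14 mm tall, on a flat stem from the lid's leading edge, 37 mm ahead of that edge, on the case's middle line. With the lid against the seal it stands 18 to 26 mm from the cam's axle. The hook can take it only when it is nearer than 29 mm to the axle.
- cam: Steel cam on an upright axle. Origin on the axle, at the block's top, 59 mm beyond seal_mid on the middle line. Turn = angle it has turned clockwise, seen from above, from where its axes are parallel to the case's. Starts at -0.5 to 0.15 rad: hook open to the bolt, leave it so while shutting the lid. Clockwise locks. End stop at 4.6 rad, too far. It stays where it is left.
- hook_nose (a point): Nose of the cam's spiral hook (6 mm thick, 10 mm high, middle 15 mm above the block), at its open mouth. The bolt head goes between hub (16 mm across) and hook. Turning clockwise, the hook meets the bolt head at 1.7 to 3.6 rad and draws it in by 4.2 mm per rad (head 20 mm from the axle at 3.14 rad); it is tight about 0.55 rad later.
- crank_end (a point): Top of the crank arm under the knob, 31 mm above the block, 50 mm from the axle along the cam's own -x. Arm 16 mm wide. At turn 0 the arm points along the case's -x; clockwise it passes the case's +y and then +x. Hub, hook and bolt are all lower than the arm's top.
- crank_grip (a point): Middle of the upright ebony crank knob, 16 mm thick, 47 mm tall, 25 mm above the arm's top, 116 mm above the shelf. It spins freely, so it can be held while carried round the axle. Sideways push needed at the knob: 1 to 2 N turning free, 6 N when the bolt begins to be tight, 11 to 13 N when well tight; above 17 N it is overdrawn and spoilt. Standing still it feels 2 to 3 N less.
- kada: Bystander: heavy cast silver bangle, 68 mm across, lying inside the case.
- jhumka: Bystander: hollow brass bell earring, 48 mm across, 42 mm high, on the far side of the case.
- pendant: Bystander: gilt pendant frame with empty stone seats, 46 x 36 mm, flat on the shelf on the near side of the case.
- ring_cone: Bystander: black ebony ring cone, 52 mm across the foot, 86 mm high, on the far side of the case.
- dish: Bystander: white ceramic dish, 72 mm across, 28 mm high, on the near side of the case.
- brush: Bystander: bench brush, 160 mm long, lying on the far side of the case.

How it is judged:
By the outcome, as a careful person would: the job done as asked, in the order asked, and still so for the second after the job is handed in, with the robot touching nothing.
It also fails if it takes over 67 s, if anything falls off the work surface, if the arm or the gripper's body presses on something with over 40 N, if the wrist force passes 120 N, or if a joint passes its speed limit or range.

## Working session

There is one attempt and no reset: what is moved stays moved. The work goes in short steps, each a Python script; the robot and the scene stay as the last script left them, time stands still between calls to the robot, and variables do not carry over. Pictures are saved under pics/ and viewed, and the job is handed in when it is done.

```bash
ls; mkdir -p pics; python3 - <<'E'
from station import robot
import cv2,numpy as np
print(robot.current_clock())
for n in ("scene","top","wrist"):
    c=robot.capture(n); cv2.imwrite(f"pics/{n}0.png",c["color"]); np.savez(f"pics/{n}0.npz",**c)
    print(n,[c[k] for k in("fx","fy","cx","cy")],c.keys()); print(np.round(c["world_to_cam"],4))
print(robot.current_clock(),robot.current_tcp_rot(),robot.current_tool_pos(),robot.current_contact_force())
E
```

```text
pics
0.0
scene [416.61513801186686, 416.61513801186686, 280.6985645123704, 209.2072592548853] dict_keys(['color', 'range_z', 'fx', 'fy', 'cx', 'cy', 'world_to_cam'])
[[-0.5369  0.8436 -0.009   0.2731]
 [-0.6458 -0.4041  0.6478  0.31  ]
 [ 0.5428  0.3536  0.7618 -1.05  ]
 [ 0.      0.      0.      1.    ]]
top [394.53877039952965, 394.53877039952965, 276.6997453127123, 213.75616731289753] dict_keys(['color', 'range_z', 'fx', 'fy', 'cx', 'cy', 'world_to_cam'])
[[ 0.002  -0.9999  0.0143  0.0567]
 [ 0.9979  0.0029  0.0652 -0.5612]
 [-0.0652  0.0142  0.9978 -0.8742]
 [ 0.      0.      0.      1.    ]]
wrist [310.12647404627376, 310.12647404627376, 278.05653547245834, 214.28936619941064] dict_keys(['color', 'range_z', 'fx', 'fy', 'cx', 'cy', 'world_to_cam'])
[[-0.2489  0.9685  0.0025  0.6227]
 [-0.9384 -0.2405 -0.2481  0.031 ]
 [-0.2397 -0.0641  0.9687 -0.3897]
 [ 0.      0.      0.      1.    ]]
0.15 [ 3.95794146e-01 -3.11620098e+00 -2.51482980e-03] [ 0.15620009 -0.60472864  0.22171298] [0.3539733  0.21635698 0.50985957]
```

View pics/scene0.png

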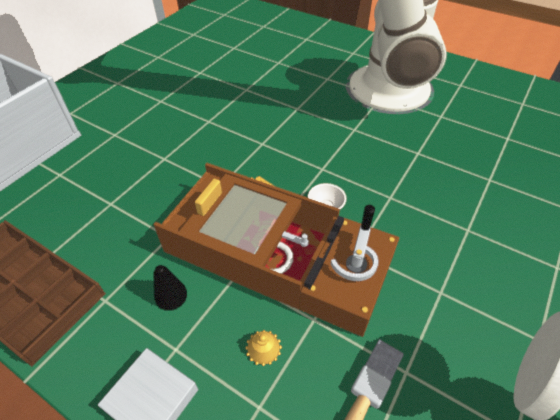

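View pics/top0.png

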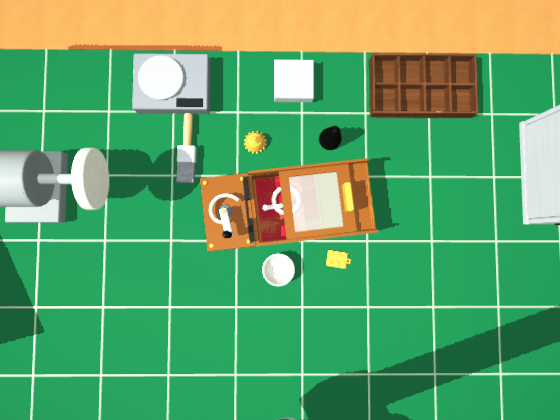

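The scene view shows the case with the lid handle at about (208,197), the bolt at (300,239) and the knob at (368,215). In the top view they are at (348,197), (267,207) and (227,234). Next I'll zoom in and measure.

```bash
python3 - <<'E'
import cv2,numpy as np
a=cv2.imread("pics/top0.png")[150:260,190:390]; cv2.imwrite("pics/top0z.png",cv2.resize(a,None,fx=4,fy=4,interpolation=2))
a=cv2.imread("pics/scene0.png")[155:335,150:410]; cv2.imwrite("pics/scene0z.png",cv2.resize(a,None,fx=3,fy=3,interpolation=2))
E
```

```text
(no output)
```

View pics/top0z.png

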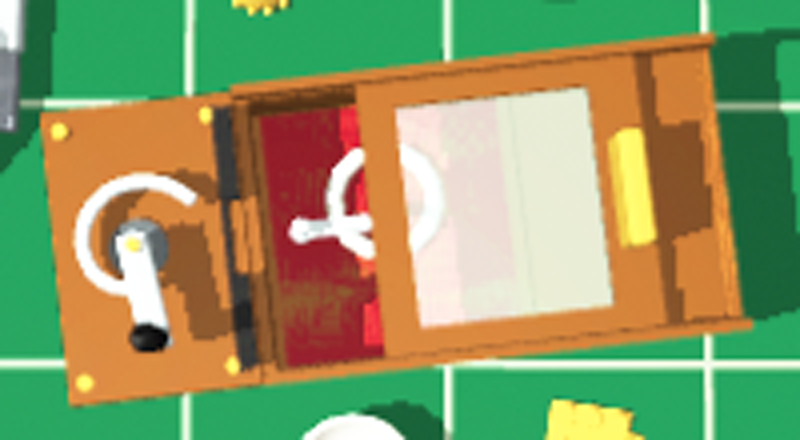

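View pics/scene0z.png

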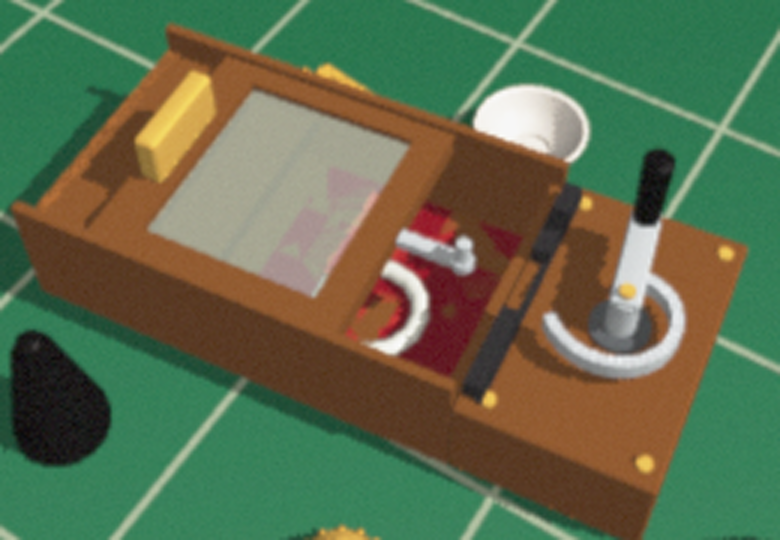

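```bash
cat > h.py <<'E'
import numpy as np,cv2
def load(n): return dict(np.load(f"pics/{n}.npz"))
def ray(c,u,v):
    T=c["world_to_cam"];R=T[:3,:3];o=-R.T@T[:3,3]
    d=np.stack([(np.asarray(u)-c["cx"])/c["fx"],-(np.asarray(v)-c["cy"])/c["fy"],-np.ones_like(np.asarray(u,float))],-1)
    return o,d@R
def plane(c,u,v,z):
    o,d=ray(c,u,v); return o+d*((z-o[2])/d[...,2])[...,None]
def cloud(c):
    v,u=np.mgrid[0:420,0:560]; o,d=ray(c,u,v); return o+d*c["range_z"][...,None]
def proj(c,p):
    q=c["world_to_cam"]@np.append(p,1); return c["cx"]+c["fx"]*q[0]/-q[2], c["cy"]-c["fy"]*q[1]/-q[2]
def tri(l):
    A=np.zeros((3,3));b=np.zeros(3)
    for c,u,v in l:
        o,d=ray(c,u,v);d=d/np.linalg.norm(d);M=np.eye(3)-np.outer(d,d);A+=M;b+=M@o
    p=np.linalg.solve(A,b)
    return p,[np.hypot(*(np.array(proj(c,p))-[u,v])) for c,u,v in l]
E
python3 - <<'E'
from h import *
np.set_printoptions(precision=4,suppress=True)
for n in("top0","scene0"):
    c=load(n);P=cloud(c);hsv=cv2.cvtColor(c["color"],cv2.COLOR_BGR2HSV);H,S,V=hsv[...,0],hsv[...,1],hsv[...,2]
    reg=(abs(P[...,0]-.58)<.17)&(P[...,1]>-.35)&(P[...,1]<.2)
    print(n)
    def rep(name,m):
        p=P[m]; 
        if len(p): print(name,len(p),p.min(0),p.max(0),np.median(p,0))
    y=(H>20)&(H<33)&(S>120)&(V>120)&reg
    rep("yellow>.09",y&(P[...,2]>.085)); m=y&(P[...,2]>.1)
    print(cv2.minAreaRect(P[m][:,:2].astype(np.float32)*1000) if m.sum()>5 else 0)
    rep("blk knob",(V<60)&reg&(P[...,2]>.1)&(P[...,1]>.03))
    rep("blk seal",(V<70)&reg&(P[...,2]>.062)&(P[...,2]<.08)&(P[...,1]>-.03))
    te=(H<20)&(S>120)&reg&(P[...,2]>.05)
    b=te&(P[...,1]>.03)&(P[...,2]<.066); rep("block",b)
    print(cv2.minAreaRect(P[b][:,:2].astype(np.float32)*1000))
    b=te; print("case",cv2.minAreaRect(P[b][:,:2].astype(np.float32)*1000))
    # studs
    k=cv2.connectedComponentsWithStats(((H>20)&(H<33)&(S>100)&(V>120)&reg).astype(np.uint8))
    for i in range(1,k[0]): print(k[2][i],k[3][i],P[int(round(k[3][i][1])),int(round(k[3][i][0]))])
E
```

```text
top0
yellow>.09 248 [ 0.5029 -0.0973  0.0856] [0.6216 0.1723 0.9081] [ 0.5903 -0.0863  0.1051]
((542.8284912109375, -24.455551147460938), (54.16606521606445, 199.23123168945312), 37.95392608642578)
blk knob 44 [0.5029 0.0707 0.1009] [0.5193 0.1641 0.9081] [0.5135 0.1566 0.1371]
blk seal 175 [0.5018 0.1088 0.0627] [0.6365 0.1289 0.0746] [0.581  0.1198 0.0715]
block 2420 [0.4802 0.0365 0.0503] [0.6511 0.1999 0.0659] [0.562  0.1484 0.0599]
((567.7959594726562, 127.07595825195312), (158.6755828857422, 164.7194061279297), 6.810361385345459)
case ((578.8242797851562, 31.541259765625), (159.11587524414062, 356.35015869140625), 6.55231237411499)
[250  51   1   1   1] [250.  51.] [0.5029 0.0707 0.9081]
[263  51   1   1   1] [263.  51.] [0.5029 0.0707 0.9081]
[244 132  22  22 353] [254.4844 141.966 ] [0.7218 0.1097 0.0322]
[355 159   1   1   1] [355. 159.] [ 0.6749 -0.108   0.0775]
[363 158   2   1   2] [363.5 158. ] [ 0.6772 -0.1274  0.0773]
[368 159   1   2   2] [368.  159.5] [ 0.6736 -0.1367  0.074 ]
[336 161   2   1   2] [336.5 161. ] [ 0.6701 -0.0671  0.0788]
[346 160   1   1   1] [346. 1
[... 4432 characters left out ...]
1222 0.025 ]
[258 337   1   1   1] [258. 337.] [0.7294 0.1024 0.0313]
[252 338   1   1   1] [252. 338.] [0.7328 0.0938 0.0239]
[255 338   2   1   2] [255.5 338. ] [0.7305 0.0994 0.0263]
[256 340   1   1   1] [256. 340.] [0.733  0.1011 0.0265]
[247 342   1   1   1] [247. 342.] [0.7355 0.0852 0.0041]
[250 343   1   1   1] [250. 343.] [0.7382 0.0935 0.0165]
[248 346   1   1   1] [248. 346.] [0.7419 0.0921 0.0113]
[253 348   1   1   1] [253. 348.] [0.7439 0.1033 0.0231]
[248 350   1   1   1] [248. 350.] [0.7461 0.0949 0.0093]
[248 352   1   1   1] [248. 352.] [0.7479 0.096  0.0071]
[248 354   2   2   2] [248.5 354.5] [0.7495 0.0969 0.0043]
[255 357   1   1   1] [255. 357.] [0.7496 0.1098 0.011 ]
```

```bash
cat >> h.py <<'E'
TH=0.115
CY=np.array([-np.sin(TH),np.cos(TH),0]);CX=np.array([np.cos(TH),np.sin(TH),0])
def att(yaw,s=1):
    from scipy.spatial.transform import Rotation as R
    y=s*np.array([-np.sin(yaw),np.cos(yaw),0]);z=np.array([0,0,-1.]);x=np.cross(y,z)
    return R.from_matrix(np.stack([x,y,z],1)).as_rotvec()
E
python3 - <<'E'
from h import *
from station import robot
np.set_printoptions(precision=4,suppress=True)
t,s=load("top0"),load("scene0")
A,e=tri([(t,222.99,210.71),(s,359.07,251.14)]);print("axle",A,e)
def studs(l): 
    r=[tri([(t,*a),(s,*b)]) for a,b in l]; 
    for p,e in r: print(p,e)
    return [p for p,_ in r]
S=studs([((247.77,240.85),(345,222.5)),((211.43,245.29),(391,238.71)),((241,178.2),(312.8,287.5))])
v=S[1]-S[0];print("yaw",np.arctan2(-v[0],v[1]));v=S[2]-S[0];print("yaw",np.arctan2(v[1],v[0]))
for c,n in((t,"top"),(s,"scene")):
    P=cloud(c);hsv=cv2.cvtColor(c["color"],cv2.COLOR_BGR2HSV)
    m=(hsv[...,2]<70)&(np.linalg.norm(P[...,:2]-[.515,.158],axis=-1)<.02)&(P[...,2]>.1)
    p=P[m];print(n,"knob",p.mean(0),p[:,2].max(),(p.max(0)+p.min(0))/2, "top pts",p[p[:,2]>.134].mean(0), np.argwhere(m).mean(0)[::-1])
H=np.array([.592,-.0868,.106]);
for s_ in(1,-1):
  for yaw in(TH,):
    print(s_,"handle",robot.inverse_kinematics([H[0],H[1],.08],att(yaw,s_)))
    for tt in(-.2,1,2,3,4.3):
        k=A+.05*(-np.cos(tt)*CX+np.sin(tt)*CY); print(tt,robot.inverse_kinematics([k[0],k[1],.1],att(yaw-tt,s_)))
P=cloud(t); print("lamp z",np.median(P[170:190,75:105].reshape(-1,3),0))
E
```

```text
axle [0.5619 0.1709 0.0931] [np.float64(0.3277599325401858), np.float64(0.4651813438799583)]
[0.4999 0.1208 0.0613] [np.float64(0.13603863759852314), np.float64(0.17724574389167758)]
[0.4903 0.1981 0.0611] [np.float64(0.0806186683122435), np.float64(0.10950667363419117)]
[0.6347 0.1362 0.0625] [np.float64(0.1302111297849085), np.float64(0.1926669864882076)]
yaw 0.12285996576855347
yaw 0.11392759056432993
top knob [0.5134 0.1567 0.1334] 0.13958775415624503 [0.5135 0.1578 0.1203] top pts [0.5137 0.1577 0.1374] [227.1395 234.0698]
scene knob [0.5177 0.16   0.1235] 0.1382677341133714 [0.5147 0.1589 0.1193] top pts [0.5151 0.1591 0.1358] [367.6583 215.2261]
1 handle [ 0.1248  0.4746 -0.2406  0.     -0.8556 -1.5806]
-0.2 [ 0.5953  0.3615 -0.3724  0.     -0.8369 -1.8511]
1 None
2 [ 0.6235  0.4794 -0.1709  0.     -0.9205  2.2039]
3 [ 0.5456  0.5091 -0.1177  0.     -0.944   1.2818]
4.3 [ 0.4833  0.455  -0.2139  0.     -0.9019  0.0441]
-1 handle [ 0.1248  0.4746 -0.2406 -0.     -0.8556  1.561 ]
-0.2 [ 0.5953  0.3615 -0.3724  0.     -0.8369  1.2905]
1 [ 0.6604  0.4099 -0.2917  0.     -0.8692  0.0254]
2 [ 0.6235  0.4794 -0.1709  0.     -0.9205 -0.9377]
3 [ 0.5456  0.5091 -0.1177 -0.     -0.944  -1.8598]
4.3 None
lamp z [0.6148 0.411  0.1705]
```

```bash
python3 - <<'E'
from h import *
from station import robot
np.set_printoptions(precision=4,suppress=True)
f=lambda:robot.current_contact_force()
robot.move_gripper(0.045,15)
a=att(TH,-1); h=np.array([.5915,-.0868])
robot.reach([*h,.19],a)
print(robot.current_clock(),f(),robot.current_tool_pos())
c=robot.capture("wrist");cv2.imwrite("pics/w1.png",c["color"]);np.savez("pics/w1.npz",**c)
print(robot.movel([*h,.082],v=.1,max_force=6),robot.current_tool_pos(),f())
robot.move_gripper(0.0,15)
print(robot.current_width(),f(),robot.current_clock(),robot.current_tool_pos())
E
```

```text
3.5167 [-0.2275 -0.4271 -0.9471] [ 0.5914 -0.0875  0.1901]
False [ 0.5921 -0.0868  0.0827] [-0.1472  0.3196 -0.405 ]
0.013760525582609035 [ 0.1396 -1.81    0.7912] 5.4417 [ 0.5916 -0.0872  0.0822]
```

View pics/w1.png

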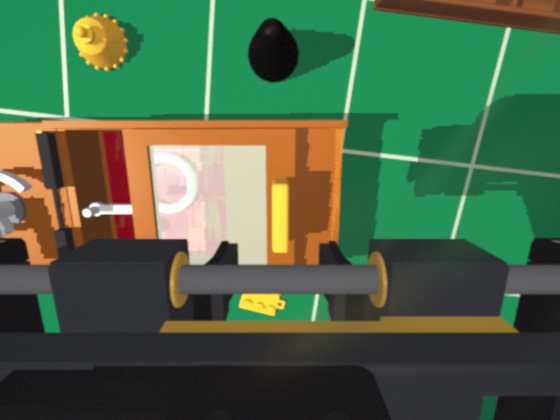

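The wrist view shows the handle at (280,216), between the fingers, and the hook is still open. The grip closed at 13.8 mm, which matches the 14 mm bar. Now I'll slide the lid.

```bash
python3 - <<'E'
from h import *
from station import robot
np.set_printoptions(precision=4,suppress=True)
f=lambda:robot.current_contact_force()
p0=robot.current_tool_pos(); z=.082; b=np.array([p0[0],p0[1],z])
print(robot.movel(b+.052*CY,v=.04,max_force=9),(robot.current_tool_pos()-p0)@CY,f(),f()@CY)
d=.052; 
hit=False
base=None
while d<.074 and not hit:
    d+=.001
    hit=robot.movel(b+d*CY,v=.012,max_force=9)
    F=-np.mean([f()@CY for _ in range(5)])
    print(round(d,4),(robot.current_tool_pos()-p0)@CY,round(F,2),hit)
    if F>7: break
print(robot.current_clock())
E
```

```text
False 0.05249459075981476 [-1.8778  0.8271  3.8807] 1.0371429067624325
0.053 0.05297574237178556 0.69 False
0.054 0.05377763753616417 1.72 False
0.055 0.05485884602048455 1.92 False
0.056 0.055929400460023065 1.73 False
0.057 0.05693606982054847 1.95 False
0.058 0.05793737195011704 2.47 False
0.059 0.05894135529759341 2.64 False
0.06 0.05994791430614367 2.12 False
0.061 0.06094709444716528 2.0 False
0.062 0.061925336043003903 2.4 False
0.063 0.06292174196243394 2.82 False
0.064 0.06394230369741478 2.68 False
0.065 0.06495003161950764 2.14 False
0.066 0.06589365141765273 2.28 False
0.067 0.06612810833404537 5.17 False
0.068 0.06626311666295026 7.7 False
10.8833
```

The lid met the seal after about 66 mm of travel. Friction felt about 2.3 N and then rose to 7.7 N. Next I'll ease off, release the handle and look.

```bash
python3 - <<'E'
from h import *
from station import robot
np.set_printoptions(precision=4,suppress=True)
f=lambda:robot.current_contact_force()
p=robot.current_tool_pos()
robot.move_gripper(0.045)
q=robot.current_tool_pos(); print(q,f())
robot.movel([q[0],q[1],.19],v=.12)
# view from above the block, behind
for n in("top","wrist"):
    c=robot.capture(n);cv2.imwrite(f"pics/{n}2.png",c["color"]);np.savez(f"pics/{n}2.npz",**c)
print(robot.current_clock(),f())
E
```

```text
[ 0.5838 -0.0196  0.082 ] [-0.0474  0.0707 -0.3301]
12.8583 [-0.3187  0.403   0.616 ]
```

View pics/wrist2.png

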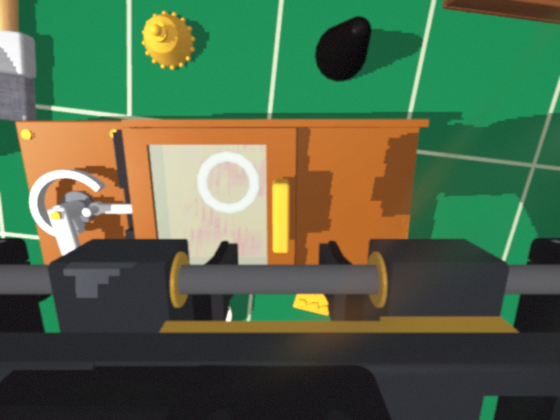

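Wrist view: the lid's front edge is against the seal at (125,180). The bolt head at (87,211) stands just beside the hub, inside the open hook. Now the knob.

```bash
cat >> h.py <<'E'
A=np.array([.5619,.1709]); R0=.0495
def knob(t,r=R0): return A+r*(-np.cos(t)*CX+np.sin(t)*CY)[:2]
def tang(t): return (np.sin(t)*CX+np.cos(t)*CY)
def tatt(t): return att(TH-.92*t,-1)
def turn(p):
    d=np.array([p[0]-A[0],p[1]-A[1],0]);return np.arctan2(d@CY,-(d@CX))%(2*np.pi) if d@CX>0 else np.arctan2(d@CY,-(d@CX)), np.linalg.norm(d)
E
python3 - <<'E'
from h import *
from station import robot
np.set_printoptions(precision=4,suppress=True)
f=lambda:robot.current_contact_force()
# bolt head check from top view
c=load("top2");P=cloud(c)
k=knob(-.142);print(k)
robot.movel([*k,.19],v=.2,attitude=tatt(-.142))
print(robot.current_qpos(),f())
print(robot.movel([*k,.100],v=.08,max_force=4),robot.current_tool_pos(),f())
F0=f()
robot.move_gripper(.018,30)
p=robot.current_tool_pos()
print(robot.current_width(),p,turn(p),f()-F0,robot.current_clock())
c=robot.capture("scene");cv2.imwrite("pics/s3.png",c["color"][100:340,200:500].repeat(2,0).repeat(2,1))
E
```

```text
[0.514  0.1583]
[ 0.5996  0.2641 -0.2557  0.0001 -1.0512  1.2162] [ 0.3365 -0.444  -0.5136]
False [0.5144 0.1586 0.1006] [0.6877 0.9081 0.0714]
0.018107177777049843 [0.514  0.1583 0.1   ] (np.float64(-0.14232194408839535), np.float64(0.04950082298527295)) [-0.3885 -0.3789 -0.547 ] 16.0083
```

View pics/s3.png

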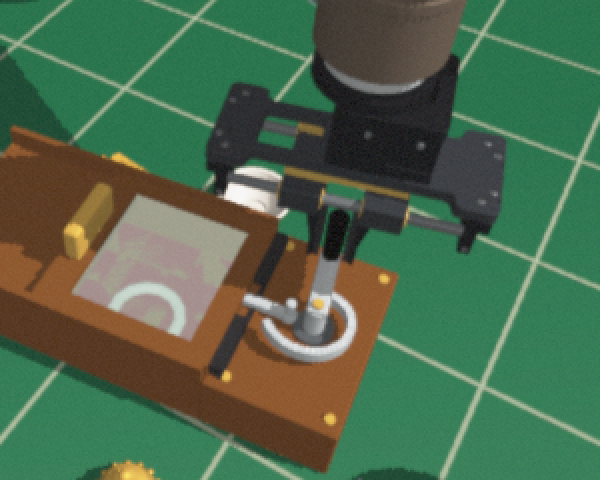

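The zoomed scene view shows the knob at (337,235) between the fingers, and the bolt pin at (291,304) inside the hook. I'll start turning.

```bash
cat > turnit.py <<'E'
from h import *
from station import robot
def go(t,v,mf):
    h=robot.movel([*knob(t),.100],v=v,attitude=tatt(t),max_force=mf)
    F=np.mean([robot.current_contact_force() for _ in range(8)],0)
    p=robot.current_tool_pos();ta,r=turn(p)
    ft=-F@tang(ta); fr=F@(-np.cos(ta)*CX+np.sin(ta)*CY)
    print(f"cmd {t:.3f} act {ta:.3f} r {r*1000:.1f} Ft {ft:.2f} Fr {fr:.2f} Fz {F[2]:.2f} clk {robot.current_clock():.2f} {'HIT' if h else ''}")
    return h,ft,ta
E
python3 - <<'E'
from turnit import *
t=-.142
while t<1.6:
    t+=.145
    h,ft,ta=go(t,.03,9)
    if h or ft>5: break
print(robot.current_qpos())
E
```

```text
cmd 0.003 act 0.003 r 49.6 Ft -0.48 Fr -1.11 Fz -0.79 clk 16.45 
cmd 0.148 act 0.147 r 49.5 Ft 0.12 Fr 0.34 Fz -0.03 clk 16.84 
cmd 0.293 act 0.292 r 49.5 Ft 0.33 Fr -0.17 Fz 0.21 clk 17.23 
cmd 0.438 act 0.438 r 49.5 Ft 0.86 Fr 0.05 Fz -0.47 clk 17.62 
cmd 0.583 act 0.584 r 49.5 Ft 0.61 Fr 0.23 Fz -0.07 clk 18.02 
cmd 0.728 act 0.728 r 49.5 Ft 0.25 Fr -0.49 Fz -0.71 clk 18.41 
cmd 0.873 act 0.874 r 49.5 Ft -0.22 Fr 0.63 Fz 0.10 clk 18.80 
cmd 1.018 act 1.020 r 49.5 Ft 0.84 Fr 0.45 Fz -0.59 clk 19.19 
cmd 1.163 act 1.165 r 49.5 Ft -0.54 Fr -0.09 Fz 0.44 clk 19.58 
cmd 1.308 act 1.310 r 49.5 Ft -0.41 Fr -0.94 Fz -0.28 clk 19.98 
cmd 1.453 act 1.454 r 49.5 Ft 0.63 Fr 0.25 Fz -1.26 clk 20.37 
cmd 1.598 act 1.599 r 49.6 Ft -0.01 Fr -0.02 Fz 0.33 clk 20.76 
cmd 1.743 act 1.744 r 49.6 Ft 0.41 Fr -0.55 Fz 0.54 clk 21.15 
[ 6.38829760e-01  4.62803438e-01 -2.00140386e-01  3.82187733e-05
 -9.07360718e-01 -5.54378679e-01]
```

```bash
python3 - <<'E'
from turnit import *
c=robot.capture("scene");cv2.imwrite("pics/s4.png",c["color"][100:340,200:500].repeat(2,0).repeat(2,1))
E
```

```text
(no output)
```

View pics/s4.png

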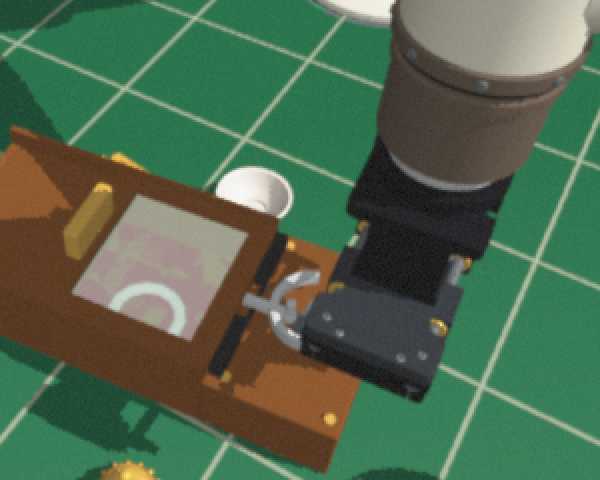

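The hook has swept round the bolt stem at (270,303), so the cam is turning and the bolt is captured. I'll continue in small steps.

```bash
python3 - <<'E'
from turnit import *
t=1.743
while t<4.0:
    t+=.08
    h,ft,ta=go(t,.025,7)
    if h or ft>3.5: break
E
```

```text
cmd 1.823 act 1.823 r 49.5 Ft -0.05 Fr 0.78 Fz 0.91 clk 21.51 
cmd 1.903 act 1.904 r 49.6 Ft 0.51 Fr -0.84 Fz -0.11 clk 21.82 
cmd 1.983 act 1.984 r 49.6 Ft 0.04 Fr -0.87 Fz 0.74 clk 22.12 
cmd 2.063 act 2.064 r 49.6 Ft 0.40 Fr -1.13 Fz 1.02 clk 22.43 
cmd 2.143 act 2.144 r 49.6 Ft 0.05 Fr -0.25 Fz 1.39 clk 22.74 
cmd 2.223 act 2.224 r 49.6 Ft 0.19 Fr -0.33 Fz -0.26 clk 23.05 
cmd 2.303 act 2.304 r 49.6 Ft 0.44 Fr -0.80 Fz 0.57 clk 23.36 
cmd 2.383 act 2.384 r 49.6 Ft 0.81 Fr -0.51 Fz 0.20 clk 23.67 
cmd 2.463 act 2.464 r 49.5 Ft 1.29 Fr 0.43 Fz -0.56 clk 23.98 
cmd 2.543 act 2.544 r 49.6 Ft 0.36 Fr 0.02 Fz 0.10 clk 24.28 
cmd 2.623 act 2.623 r 49.6 Ft 0.22 Fr -0.81 Fz 0.53 clk 24.59 
cmd 2.703 act 2.704 r 49.5 Ft 0.24 Fr -0.26 Fz 0.75 clk 24.90 
cmd 2.783 act 2.783 r 49.6 Ft 0.23 Fr 0.04 Fz 0.51 clk 25.21 
cmd 2.863 act 2.864 r 49.5 Ft 0.70 Fr 0.31 Fz 0.82 clk 25.52 
cmd 2.943 act 2.943 r 49.5 Ft -0.05 Fr -1.04 Fz -0.74 clk 25.82 
cmd 3.023 act 3.024 r 49.5 Ft 0.03 Fr 0.06 Fz 0.15 clk 26.13 
cmd 3.103 act 3.103 r 49.5 Ft 0.70 Fr 0.36 Fz 0.41 clk 26.44 
cmd 3.183 act 3.182 r 49.5 Ft 0.28 Fr -0.28 Fz 0.14 clk 26.75 
cmd 3.263 act 3.253 r 49.6 Ft 2.72 Fr -0.50 Fz -0.10 clk 27.06 
cmd 3.343 act 3.326 r 49.6 Ft 4.09 Fr -0.47 Fz 0.81 clk 27.37
```

```bash
python3 - <<'E'
from turnit import *
t=3.343
while t<3.9:
    t+=.04
    h,ft,ta=go(t,.015,6)
    if h or ft>7.8: break
print(robot.current_qpos()[5])
E
```

```text
cmd 3.383 act 3.364 r 49.6 Ft 4.13 Fr -0.23 Fz -0.62 clk 27.65 
cmd 3.423 act 3.397 r 49.7 Ft 5.52 Fr -0.33 Fz -1.23 clk 27.93 
cmd 3.463 act 3.428 r 49.7 Ft 6.59 Fr -3.17 Fz -0.78 clk 28.22 
cmd 3.503 act 3.464 r 49.8 Ft 7.29 Fr -2.23 Fz -0.85 clk 28.50 
cmd 3.543 act 3.496 r 49.8 Ft 8.02 Fr -1.76 Fz -1.93 clk 28.78 
-2.0814438437210447
```

```bash
python3 - <<'E'
from turnit import *
def meas():
    L=[]
    for _ in range(6):
        robot.pause(.05);L.append(robot.current_contact_force())
    F=np.mean(L,0);ta,r=turn(robot.current_tool_pos());print("still",round(-F@tang(ta),2),"t",round(ta,3),np.round(F,2),robot.current_clock());return -F@tang(ta)
meas()
t=3.543
for i in range(4):
    t+=.03
    h,ft,ta=go(t,.012,6); m=meas()
    if m>9.0 or h: break
E
```

```text
still 8.44 t 3.497 [-0.06  8.71 -1.34] 29.0833
cmd 3.573 act 3.515 r 49.9 Ft 8.70 Fr -2.03 Fz -2.48 clk 29.36 
still 9.45 t 3.516 [ 0.77  9.58 -1.85] 29.6583
```

```bash
python3 - <<'E'
from turnit import *
L=[]
for _ in range(16):
    robot.pause(.05);L.append(robot.current_contact_force())
F=np.mean(L,0);p=robot.current_tool_pos();ta,r=turn(p);print("still",-F@tang(ta),np.std([-x@tang(ta) for x in L]),ta,F,robot.current_width(),robot.current_clock())
c=robot.capture("scene");cv2.imwrite("pics/s5.png",c["color"][100:340,200:500].repeat(2,0).repeat(2,1))
E
```

```text
still 9.146477325746766 0.4930676043529226 3.515704077080907 [ 0.2351808   9.40000971 -1.71269167] 0.01827275161509089 30.4583
```

View pics/s5.png

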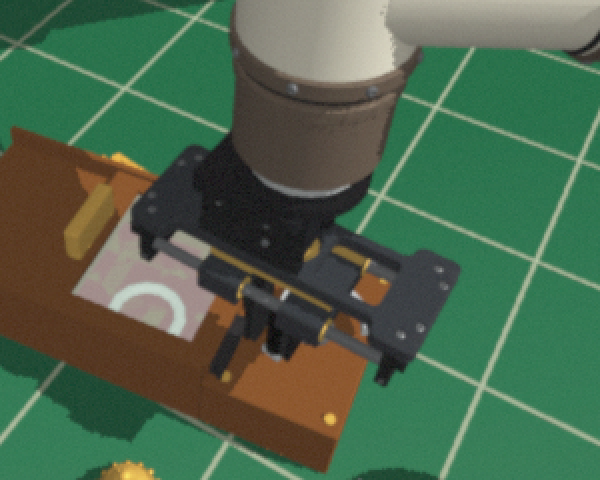

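```bash
python3 - <<'E'
from turnit import *
go(3.595,.012,5)
L=[]
for _ in range(12):
    robot.pause(.05);L.append(robot.current_contact_force())
F=np.mean(L,0);p=robot.current_tool_pos();ta,r=turn(p);print("still",-F@tang(ta),ta)
go(ta,.02,None)
robot.move_gripper(.05)
p=robot.current_tool_pos();print(p,robot.current_contact_force())
robot.movel([p[0],p[1],.2],v=.12)
robot.movel([.42,-.02,.3],v=.2)
for n in("scene","top"):
    c=robot.capture(n);cv2.imwrite(f"pics/{n}6.png",c["color"]);np.savez(f"pics/{n}6.npz",**c)
print(robot.current_clock())
a=cv2.imread("pics/top6.png")[150:260,190:390]; cv2.imwrite("pics/top6z.png",cv2.resize(a,None,fx=4,fy=4,interpolation=2))
a=cv2.imread("pics/scene6.png")[155:335,150:410]; cv2.imwrite("pics/scene6z.png",cv2.resize(a,None,fx=3,fy=3,interpolation=2))
E
```

```text
cmd 3.595 act 3.534 r 49.9 Ft 10.22 Fr -1.90 Fz -2.67 clk 30.76 
still 9.725256842302288 3.534226796013267
cmd 3.534 act 3.522 r 49.7 Ft 4.42 Fr -0.69 Fz 0.26 clk 31.66 
[0.60948268 0.15733932 0.09997963] [-0.0710362   0.90704094 -0.50423743]
35.1167
```

View pics/top6z.png

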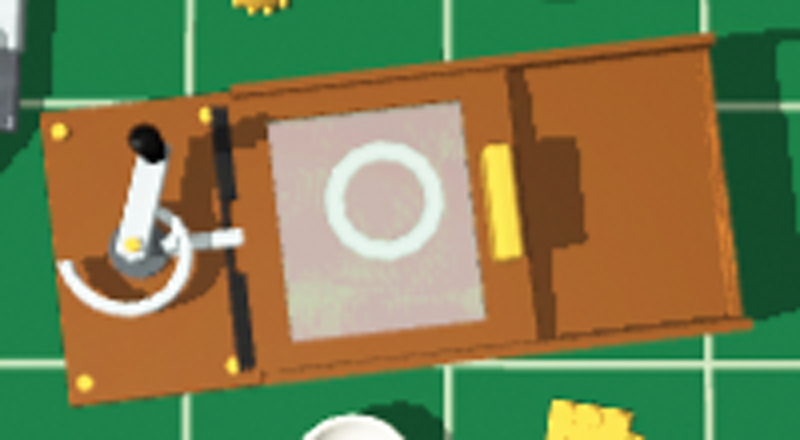

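View pics/scene6z.png

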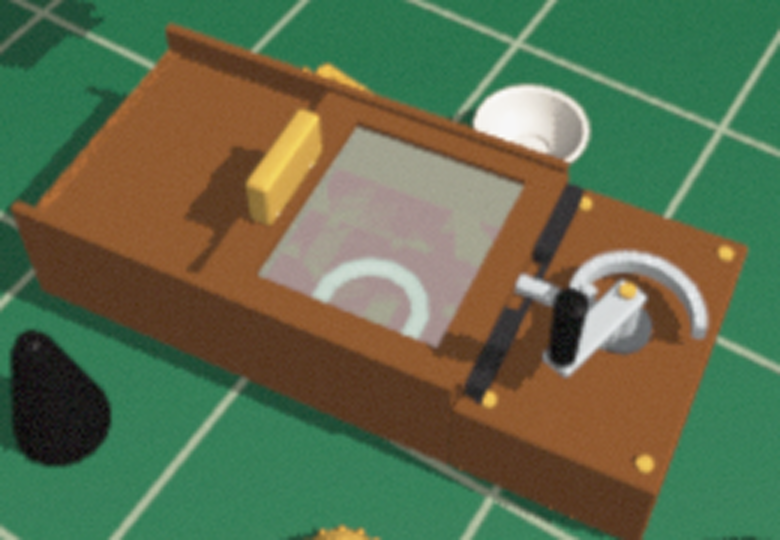

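```bash
python3 - <<'E'
from h import *
from station import robot
a,b=cv2.imread("pics/top0.png"),cv2.imread("pics/top6.png")
d=(cv2.absdiff(a,b).max(2)>60).astype(np.uint8);k=cv2.connectedComponentsWithStats(d)
print([list(s) for s in k[2][1:] if s[4]>15])
c=load("top6");P=cloud(c);H=cv2.cvtColor(c["color"],cv2.COLOR_BGR2HSV)
m=(H[...,2]<70)&(np.linalg.norm(P[...,:2]-[.6085,.155],axis=-1)<.022)&(P[...,2]>.12);p=P[m].mean(0)-[.5619,.1709,0];print("turn",np.arctan2(p@CY,-(p@CX))%6.283)
robot.finish_job();print(robot.current_clock())
E
```

```text
[[np.int32(305), np.int32(163), np.int32(43), np.int32(72), np.int32(1917)], [np.int32(252), np.int32(173), np.int32(43), np.int32(68), np.int32(1875)], [np.int32(204), np.int32(180), np.int32(47), np.int32(58), np.int32(988)], [np.int32(236), np.int32(181), np.int32(9), np.int32(14), np.int32(75)], [np.int32(342), np.int32(182), np.int32(12), np.int32(30), np.int32(267)], [np.int32(414), np.int32(194), np.int32(146), np.int32(127), np.int32(8910)], [np.int32(252), np.int32(219), np.int32(3), np.int32(17), np.int32(31)], [np.int32(88), np.int32(272), np.int32(472), np.int32(148), np.int32(39358)]]
turn 3.48711125379318
the job is handed in; nothing more can be done
the job is handed in; nothing more can be done
```

The lid is shut against the seal and the cam is drawn in tight. I handed the job in at about 35 s on the robot's clock, with the gripper clear of everything; no verdict was reported.

- **Lid:** I pinched the handle and slid the lid about 66 mm, against about 2.3 N of friction. I stopped when the push rose to about 7.7 N at the seal. Before I touched the crank, the camera showed the bolt standing inside the open hook.
- **Cam:** I carried the knob clockwise from about -0.14 to 3.5 rad. Resistance started at about 3.2 rad. I stopped at 9.7 N standing still, which should be about 12 to 12.5 N while turning. I estimated that turning force from the given 2 to 3 N difference and did not measure it.
- **Last checks:** The final pictures show the lid at the seal, the bolt held in the hook and the crank staying at about 3.49 rad. Comparing the top view before and after shows changes only at the case and where the robot and its shadow are, so the jewelry and tools look undisturbed.
- **One mismatch:** From where I first felt resistance, the cam took about 0.35 rad to tighten, not the stated 0.55 rad. The standing reading probably hid the first light contact, so I went by the force instead.

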